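Unlock the sliding canister tray and bring it to the serving end

TASK

The canister tray is locked to its slide by a spring pin with a red T-handle. Pull the T-handle up and turn it clockwise (seen from above) until it drops into its rest notch and stays up by itself, let go of it, and then slide the tray (it has a wooden handle bar) all the way to the stops at the far end of the slide. Leave the pin parked up in its notch and both tea canisters standing upright in the tray, and leave the mug and the ramekin where they are.

Things in the scene. Friction and masses are not known exactly. Their poses are not given: they have to be found in the camera images.
- slide_base: Fixed slide: dark wooden board 140 (its x) x 460 (its y) x 10 mm with two aluminium rails. Origin: centre of its underside, z up. The tray travels along its +y (roughly to the robot's left). The pin stands at x 0, y -195 mm on a steel bridge 56 mm high; two black stops 46 mm high stand at y 205 mm.
- pin_handle (a point): Centre of the pin's red T-handle: bar 64 mm long (y of this frame) x 16 wide (x) x 18 high, z up, on an upright shank; 125 mm above the worktop when locked. Locked, the bar lies along the slide; parked, nearly across it. Below the bar there is free room beside the shank down to the steel collar, at most 92 mm above the worktop.
- pin_lift (a joint): Height of the spring pin in m: 0 down (tray locked) to 0.026. A spring pulls it down, 6 N at 0, 10 N at 0.02. A 5 mm cross pin on the shank stands in a slot of the collar: it can turn only when lifted 0.0215 or more (the collar's land). Dropped in the rest notch it reads 0.017. Below about 0.010 the tip holds the tray.
- pin_turn (a joint): Turn of the pin in rad, growing clockwise seen from above: about 0 when locked (small play), rest notch centred at 1.31 (1.2 to 1.42 when dropped in), a wall stops it just beyond. The notch is 4.5 mm lower than the land before it.
- tray (a joint): Travel of the tray in m along +y of slide_base: 0 = locked end, 0.15 = against the stops. Sliding friction about 2.5 N.
- tray_handle (a point): Centre of the tray's round wooden handle bar, 14 mm thick, 90 mm long along x, 120 mm above the worktop, on two steel bows at x -38 and 38 mm; axes as slide_base. It stands 42 mm beyond (+y) the tray's end wall. Tray: light wood, 124 mm (x) x 186 mm (y), floor 30 mm and wall tops 54 mm above the worktop, low divider in the middle.
- caddy_white: Round tea canister, white with grey slip lid, diameter 62 mm, 80 mm high, loose, standing in one half of the tray. Origin: centre of its underside.
- caddy_small: Round tea canister, cream with grey slip lid, diameter 56 mm, 62 mm high, loose, standing in the other half of the tray. Origin: centre of its underside.
- mug: White mug with printed leaves and flowers, 82 mm diameter, 89 mm high, loose bystander at the left. Origin: centre of its underside.
- ramekin: White fluted ramekin, 70 mm diameter, 40 mm high, loose bystander at the left. Origin: centre of its underside.
Not all that is in view belongs to the job. Leave any orange look-alike of the caddy_white alone. Leave any purple look-alike of the caddy_small alone.

How it is judged:
By the outcome, as a careful person would: the job done as asked, in the order asked, and still so for the second after the job is handed in, with the robot touching nothing.
It also fails if it takes over 51 s, if anything falls off the work surface, if the arm or the gripper's body presses on something with over 40 N, if the wrist force passes 120 N, or if a joint passes its speed limit or range.

ROBOT

A 7-joint arm with a two-finger parallel gripper is mounted at the origin on a cart in front of the work surface, level with it; the furniture and walls round the work are solid. World frame = base frame: x ahead of the robot, y to its left, z up, the work surface at z = 0. Lengths are in m, angles in rad, forces in N, time in s.
With the tool pointing down it reaches from about 0.425 to 0.875 m from the base axis. Payload 8.4 kg.
Tool frame: the origin (TCP) lies between the finger pads; the fingertips stand 22 mm ahead of it and the grasp point (between the pads) lies 3 mm ahead of it (robot.finger_overhang is the distance from the TCP to the fingertips, in m); z points along the fingers, y is the line along which they close (so a half turn about z gives the same grasp; the last joint's range is limited). The gripper opens to 87 mm and grips with 3 to 60 N. Pads are 19 mm wide; open, the fingers measure 117 mm over their backs; the gripper's body (75 mm by 190 mm) begins 51 mm behind the grasp point.
Start: joints at [-1.434, 0.333, 0.04, 1.465, -0.013, 1.343, -0.059], TCP at [0.152, 0.632, 0.245] pointing down, gripper open.
Joint ranges: [-2.58, 2.58], [-0.38, 2.09], [-1.3, 1.39], [0.25, 2.4], [-1.5, 4.64], [0.08, 2.09], [-2.65, 2.65]. Speed limits (rad/s): [2.22, 2.22, 2.79, 2.79, 3.14, 3.14, 3.14].

INTERFACE

Orientations are given as a unit quaternion [w, x, y, z].
In Python, from station import sense, optics, robot gives the robot as it stands.
- The arm moves only by the tool servo_tool, never from a script. Its argument "increments" is a list of rows, each an object of numbers: "dx", "dy", "dz": the shift along the tool's x, y, z in m; "roll": the turn about the tool's z in degrees; "fingers": the closure, from -1 (fully open) to 1 (shut). In form: [{"dx": .., "dy": .., "dz": .., "roll": .., "fingers": ..}, ...]. A call has 1 to 10 rows; each row shifts and turns the commanded pose from where the row before left it, along the tool's axes as they then stand; what a row does not reach is not made up. A row lasts 1/12 s, in which the tool goes at most 41.7 mm and 7.16 degrees, less where a joint would pass 70% of its speed; a pose out of reach is approached as far as the arm can. A call is refused whole if a number of a shift passes 0.0417 or a number of a turn 7.16, either way. A call with a gripper value outside its range is refused whole. The fingers move at their own pace and stop on an object; "squeeze" is the grip in N (left out, the last holds). Time passes only in rows, so rows that do not move let the fingers close. It gives the time, the measured TCP pose, the force, the opening and the grip force at its end, in the units of the state.
- sense(): the state, without advancing time (a new reading comes with each control period).
- optics.camera(name): name is "scene" or "top"; returns a dict with "frame" (480x640x3 uint8, red, green, blue), "range_z" (480x640 float32, m along the optical axis (not along the pixel's ray), 0 where there is no reading), "K" (3x3 intrinsics, pixels), "dist" ([k1, k2, p1, p2, k3] as OpenCV has them; the pictures are not rectified), "eye" and "rotation" of the camera in the world. Camera axes: x right, y down, z forward; pixel columns grow to the right and rows downward; lengths in m; the calibration is good to about 2 mm. A picture is of the moment at which its call begins.
- robot.job_done(): hands the job in; it is judged then, once.
The state is a dict: "clock": time; "qpos": joint angles; "dq": joint speeds; "joint_efforts": joint torques, N m; "eef_pos": TCP position; "orientation": TCP orientation; "contact_force": force on the tool from outside, world axes, zero at the start; "torque": the same for the moment, N m; "finger_gap": finger opening in m; "gripper_force": force on a finger pad.
Only numpy, scipy, OpenCV 4.12 (cv2) and the standard library are available. Lean on these libraries where they do the work, as an engineer would, in place of code of your own. Each camera call takes 0.05 s, during which the arm holds its last target. There are 200 camera calls.

## Working session

There is one attempt and no reset: what is moved stays moved. The work goes in short steps, Python scripts to look and compute and a tool call to move; the robot and the scene stay as the last step left them, time stands still between calls to the robot, and variables do not carry over. Pictures are saved under pics/ and viewed, at most 10 in all, crops included, and the job is handed in when it is done.

Besides the shell and the picture viewer there is one more tool, called after ">>>" by a JSON object that holds its "api" and its "payload", one argument or row to a line. servo_tool: Moves the arm, as the interface text tells. Its arguments: {"type":"object","properties":{"increments":{"type":"array","items":{"type":"object","properties":{"dx":{"type":"number"},"dy":{"type":"number"},"dz":{"type":"number"},"roll":{"type":"number"},"fingers":{"type":"number"}}}},"squeeze":{"type":"number"}},"required":["increments"]}

```bash
ls; mkdir -p pics; python3 - <<'E'
from station import sense, optics, robot
import cv2,pickle
s=sense();print(s['clock'],s['eef_pos'],s['orientation'],s['finger_gap'],robot.finger_overhang)
d={}
for n in("scene","top"):
    c=optics.camera(n);d[n]=c;cv2.imwrite(f'pics/{n}0.png',c['frame'][:,:,::-1]);print(n,c['eye'],c['K'][0],c['dist'],c['rotation'])
pickle.dump(d,open('d0.pkl','wb'))
E
```

```text
pics
0.0 [0.15178172 0.63159387 0.24369212] [-5.01568756e-05  1.17665248e-01  9.93053011e-01 -7.76999474e-04] 0.08723890644867936 0.022
scene [-0.38112888 -1.24361041  0.92576745] [550.78652893   0.         315.8424261 ] [0.0164448 0.        0.        0.        0.       ] [-0.49533324  0.82402096 -0.22854603  0.15297436]
top [0.2036482  0.08998006 1.4382197 ] [451.57751784   0.         317.57797569] [0.0120698 0.        0.        0.        0.       ] [ 0.0751693  -0.69747897  0.70870046 -0.07494212]
```

View pics/scene0.png

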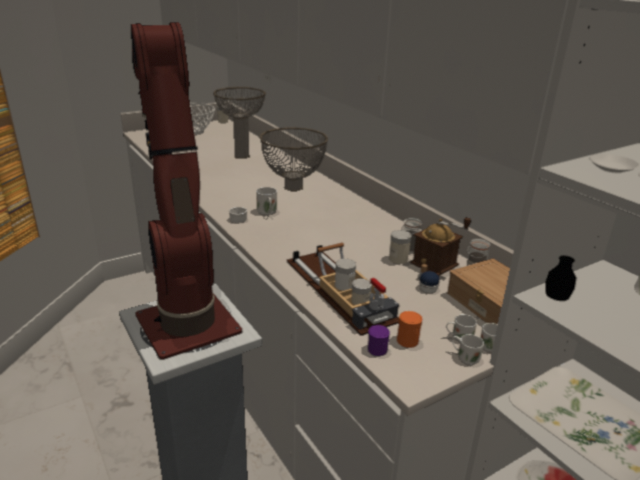

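View pics/top0.png

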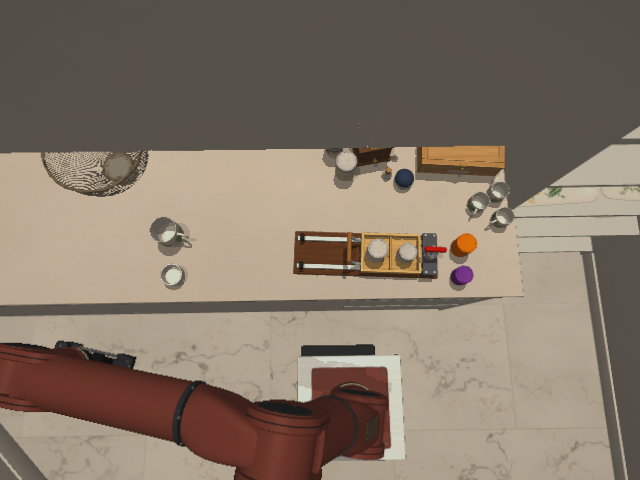

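The scene view shows the slide at (345,285), with the red T-handle at (377,285). In the top view the board spans about (295–438, 232–278), the red handle is near (435,249) and the wooden bar near (353,254). The mug (168,233) and ramekin (173,275) are far left, and the orange and purple decoys sit close to the pin.

```bash
cat > h.py <<'E'
import numpy as np,cv2
from scipy.spatial.transform import Rotation as R
def rays(c,uv):
    K=np.array(c['K'],float);q=np.array(c['rotation'],float)
    M=R.from_quat(q[[1,2,3,0]]).as_matrix() if q.size==4 else q
    p=cv2.undistortPoints(np.array(uv,float).reshape(-1,1,2),K,np.array(c['dist'],float)).reshape(-1,2)
    return np.c_[p,np.ones(len(p))]@M.T
def plane(c,uv,z):
    d=rays(c,uv);e=np.array(c['eye']);return e+d*((z-e[2])/d[:,2])[:,None]
def cloud(c):
    v,u=np.mgrid[0:480,0:640];uv=np.c_[u.ravel(),v.ravel()]
    return (np.array(c['eye'])+rays(c,uv)*c['range_z'].ravel()[:,None]).reshape(480,640,3)
def red(c):
    f=c['frame'].astype(int);return (f[...,0]>110)&(f[...,1]<50)&(f[...,2]<50)
E
python3 - <<'E'
import pickle;from h import *
d=pickle.load(open('d0.pkl','rb'));c=d['top'];P=cloud(c)
print('table z',np.median(P[200:220,250:300,2]))
for n in d:
    cc=d[n];m=red(cc);m[:, :360]=0;k=cv2.connectedComponentsWithStats(m.astype(np.uint8))
    Q=cloud(cc)
    for i in range(1,k[0]):
        if k[2][i,4]>25:
            mm=k[1]==i;uv=np.argwhere(mm)[:,::-1];r=cv2.minAreaRect(uv.astype(np.float32))
            print(n,k[2][i],k[3][i],r,'z',np.percentile(Q[mm][:,2],[5,50,95]),'med',np.median(Q[mm],0))
            bp=plane(cc,cv2.boxPoints(r),.134);print(bp.round(4), plane(cc,[k[3][i]],.134 if n=='top' else .125))
# board corners: dark brown in top, left part
f=c['frame'];hsv=cv2.cvtColor(f,cv2.COLOR_RGB2HSV)
h=P[...,2]
# rails & board: pixels in ROI not counter colored
m=np.zeros((480,640),np.uint8);roi=(slice(222,290),slice(285,450));
m[roi]=((f[roi].max(-1)<130)&(hsv[roi][...,1]>110)&(h[roi]<.03)).astype(np.uint8)
xs=np.argwhere(m);r=cv2.minAreaRect(xs[:,::-1].astype(np.float32));print('board',r,plane(c,cv2.boxPoints(r),.01).round(4))
# handle bar & canisters by height
for lo,hi,nm in((.112,.135,'bar'),(.103,.117,'white'),(.085,.098,'small')):
    mm=np.zeros_like(h,bool);mm[roi]=(h[roi]>lo)&(h[roi]<hi);mm&=~red(c)
    k=cv2.connectedComponentsWithStats(mm.astype(np.uint8))
    for i in range(1,k[0]):
        if k[2][i,4]>15:
            q=P[k[1]==i];print(nm,k[2][i],q.min(0).round(3),q.max(0).round(3),np.median(q,0).round(4))
E
```

```text
table z 0.0006163929473380625
scene [372 279  13  10  33] [378.         283.63636364] ((378.0000305175781, 283.5000305175781), (14.849241256713867, 2.1213202476501465), 45.0) z [0.1319097  0.13460862 0.13701516] med [ 0.45034811 -0.26593079  0.13460862]
[[ 0.452  -0.2361  0.134 ]
 [ 0.4605 -0.2318  0.134 ]
 [ 0.4523 -0.289   0.134 ]
 [ 0.4441 -0.2929  0.134 ]] [[ 0.46118841 -0.25232501  0.125     ]]
top [425 246  21   6  93] [434.95698925 248.65591398] ((435.03692626953125, 248.59426879882812), (20.280006408691406, 4.436251640319824), 5.194429397583008) z [0.13013343 0.13382771 0.13835298] med [ 0.4548082  -0.25641269  0.13382771]
[[ 0.4522 -0.2262  0.134 ]
 [ 0.4654 -0.2283  0.134 ]
 [ 0.459  -0.2872  0.134 ]
 [ 0.4458 -0.285   0.134 ]] [[ 0.45540461 -0.25643618  0.134     ]]
board ((365.452880859375, 254.4150848388672), (142.85400390625, 42.37646484375), 1.9091525077819824) [[ 0.4069  0.1668  0.01  ]
 [ 0.5456  0.1616  0.01  ]
 [ 0.5222 -0.3008  0.01  ]
 [ 0.3845 -0.2864  0.01  ]]
bar [347 232   5  30 137] [ 0.424 -0.012  0.119] [0.513 0.003 0.134] [ 0.4715 -0.0041  0.1262]
bar [424 248  13   6  24] [ 0.445 -0.263  0.112] [ 0.46  -0.226  0.134] [ 0.4496 -0.2498  0.126 ]
white [368 239  20  20 317] [ 0.434 -0.12   0.103] [ 0.494 -0.062  0.116] [ 0.4645 -0.0916  0.1088]
small [399 243  18  18 252] [ 0.43  -0.212  0.085] [ 0.484 -0.158  0.098] [ 0.4574 -0.1844  0.0914]
small [426 252   7   6  30] [ 0.438 -0.259  0.086] [ 0.454 -0.239  0.098] [ 0.4454 -0.2494  0.0897]
```

```bash
python3 - <<'E'
import pickle,cv2
d=pickle.load(open('d0.pkl','rb'))
a=d['top']['frame'][215:295,285:485,::-1];b=d['scene']['frame'][230:360,280:480,::-1]
import numpy as np
cv2.imwrite('pics/crop.png',np.vstack([cv2.resize(a,(600,240),interpolation=2),cv2.resize(b[:115],(600,345),interpolation=2)]))
E
```

```text
(no output)
```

View pics/crop.png

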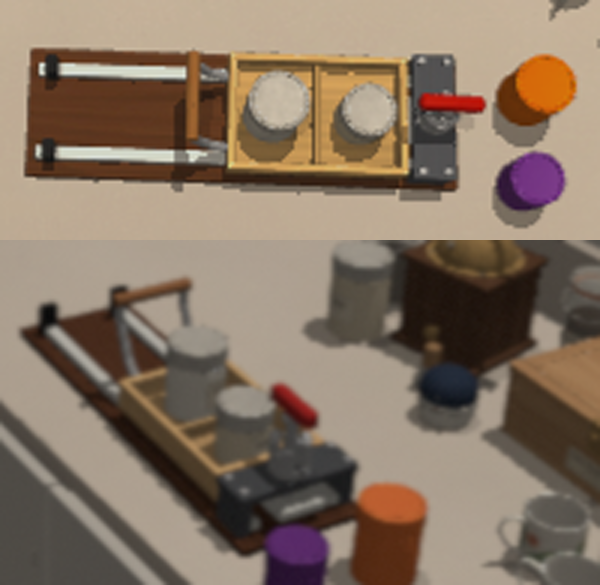

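Board yaw is about -3.3°. The pin handle is at about (0.455, -0.257), with its top at 0.134 as expected, and the tray bar is at about (0.471, -0.004). I'll move round in an arc at constant height.

>>> {"api": "servo_tool", "payload": {
  "increments": [
    {"dx": -0.027,"dy": -0.018},
    {"dx": -0.027,"dy": -0.018},
    {"dx": -0.027,"dy": -0.018},
    {"dx": -0.027,"dy": -0.018},
    {"dx": -0.027,"dy": -0.018},
    {"dx": -0.027,"dy": -0.018},
    {"dx": -0.027,"dy": -0.018},
    {"dx": -0.027,"dy": -0.018}
  ]
}}

```text
invalid input at $.increments[0]: expected keys dx, dy, dz, roll, fingers
```

>>> {"api": "servo_tool", "payload": {
  "increments": [
    {"dx": -0.027,"dy": -0.018},
    {"dx": -0.027,"dy": -0.018},
    {"dx": -0.027,"dy": -0.018},
    {"dx": -0.027,"dy": -0.018},
    {"dx": -0.027,"dy": -0.018},
    {"dx": -0.027,"dy": -0.018},
    {"dx": -0.027,"dy": -0.018},
    {"dx": -0.027,"dy": -0.018}
  ]
}}

```text
invalid input at $.increments[0]: expected keys dx, dy, dz, roll, fingers
```

>>> {"api": "servo_tool", "payload": {
  "increments": [
    {"roll": 6.8},
    {"roll": 6.8},
    {"roll": 6.8},
    {"roll": 6.8},
    {"roll": 6.8},
    {"roll": 6.8},
    {"roll": 6.8},
    {"roll": 6.8},
    {"roll": 6.8},
    {"roll": 6.8}
  ]
}}

```text
invalid input at $.increments[0]: expected keys dx, dy, dz, roll, fingers
```

>>> {"api": "servo_tool", "payload": {
  "increments": [
    {"roll": 6.8},
    {"roll": 6.8},
    {}
  ]
}}

```text
invalid input at $.increments[0]: expected keys dx, dy, dz, roll, fingers
```

>>> {"api": "servo_tool", "payload": {
  "increments": [
    {"dx": -0.027,"dy": -0.018,"dz": 0,"roll": 0,"fingers": -1},
    {"dx": -0.027,"dy": -0.018,"dz": 0,"roll": 0,"fingers": -1},
    {"dx": -0.027,"dy": -0.018,"dz": 0,"roll": 0,"fingers": -1},
    {"dx": -0.027,"dy": -0.018,"dz": 0,"roll": 0,"fingers": -1},
    {"dx": -0.027,"dy": -0.018,"dz": 0,"roll": 0,"fingers": -1},
    {"dx": -0.027,"dy": -0.018,"dz": 0,"roll": 0,"fingers": -1},
    {"dx": -0.027,"dy": -0.018,"dz": 0,"roll": 0,"fingers": -1},
    {"dx": -0.027,"dy": -0.018,"dz": 0,"roll": 0,"fingers": -1}
  ]
}}

```text
clock: 0.77
eef_pos: [0.329, 0.44, 0.2443]
orientation: [-0.0, 0.118, 0.993, -0.0]
contact_force: [-0.3, 1.1, -0.3]
finger_gap: 0.0871
gripper_force: 0.0
```

>>> {"api": "servo_tool", "payload": {
  "increments": [
    {"dx": -0.027,"dy": -0.018,"dz": 0,"roll": 0,"fingers": -1},
    {"dx": -0.027,"dy": -0.018,"dz": 0,"roll": 0,"fingers": -1},
    {"dx": -0.027,"dy": -0.018,"dz": 0,"roll": 0,"fingers": -1},
    {"dx": -0.027,"dy": -0.018,"dz": 0,"roll": 0,"fingers": -1},
    {"dx": -0.027,"dy": -0.018,"dz": 0,"roll": 0,"fingers": -1},
    {"dx": -0.027,"dy": -0.018,"dz": 0,"roll": 0,"fingers": -1},
    {"dx": -0.027,"dy": -0.018,"dz": 0,"roll": 0,"fingers": -1},
    {"dx": -0.027,"dy": -0.018,"dz": 0,"roll": 0,"fingers": -1}
  ]
}}

```text
clock: 1.43
eef_pos: [0.5053, 0.2496, 0.2444]
orientation: [-0.0, 0.118, 0.993, -0.0]
contact_force: [0.9, 0.7, 0.3]
finger_gap: 0.0871
gripper_force: 0.0
```

>>> {"api": "servo_tool", "payload": {
  "increments": [
    {"dx": 0,"dy": 0,"dz": 0,"roll": 6.8,"fingers": -1},
    {"dx": 0,"dy": 0,"dz": 0,"roll": 6.8,"fingers": -1},
    {"dx": 0,"dy": 0,"dz": 0,"roll": 6.8,"fingers": -1},
    {"dx": 0,"dy": 0,"dz": 0,"roll": 6.8,"fingers": -1},
    {"dx": 0,"dy": 0,"dz": 0,"roll": 6.8,"fingers": -1},
    {"dx": 0,"dy": 0,"dz": 0,"roll": 6.8,"fingers": -1},
    {"dx": 0,"dy": 0,"dz": 0,"roll": 6.8,"fingers": -1},
    {"dx": 0,"dy": 0,"dz": 0,"roll": 6.8,"fingers": -1},
    {"dx": 0,"dy": 0,"dz": 0,"roll": 6.8,"fingers": -1},
    {"dx": 0,"dy": 0,"dz": 0,"roll": 6.8,"fingers": -1}
  ]
}}

```text
clock: 2.27
eef_pos: [0.5044, 0.2509, 0.2442]
orientation: [-0.0, 0.655, 0.756, -0.0]
contact_force: [0.3, -0.5, 0.2]
finger_gap: 0.087
gripper_force: 0.0
```

>>> {"api": "servo_tool", "payload": {
  "increments": [
    {"dx": 0,"dy": 0,"dz": 0,"roll": 6.8,"fingers": -1},
    {"dx": 0,"dy": 0,"dz": 0,"roll": 6.8,"fingers": -1},
    {"dx": 0,"dy": 0,"dz": 0,"roll": 0,"fingers": -1}
  ]
}}

```text
clock: 2.52
eef_pos: [0.5044, 0.2509, 0.2442]
orientation: [-0.0, 0.74, 0.673, -0.0]
contact_force: [-0.5, -1.2, 0.5]
finger_gap: 0.087
gripper_force: 0.0
```

```bash
cat >> h.py <<'E'
def togo(s,x,y,z):
    q=s['orientation'];M=R.from_quat(np.array(q)[[1,2,3,0]]).as_matrix()
    print('t',round(s['clock'],2),'pos',np.round(s['eef_pos'],4),'yang',np.degrees(np.arctan2(M[1,1],M[0,1])).round(2),'gap',round(s['finger_gap'],4),'F',np.round(s['contact_force'],1),'q',np.round(s['qpos'],2))
    print('tool delta',(M.T@(np.array([x,y,z])-s['eef_pos'])).round(4))
E
python3 -c "
from h import *;from station import sense
togo(sense(),.4555,-.257,.2)"
```

```text
t 2.52 pos [0.5044 0.2509 0.2442] yang -5.44 gap 0.087 F [-0.5 -1.2  0.5] q [-0.98  0.16  0.5   1.7  -0.08  1.3  -0.56]
tool delta [-5.103e-01 -5.000e-04  4.450e-02]
```

>>> {"api": "servo_tool", "payload": {
  "increments": [
    {"dx": -0.034,"dy": 0,"dz": 0,"roll": 0,"fingers": -1},
    {"dx": -0.034,"dy": 0,"dz": 0,"roll": 0,"fingers": -1},
    {"dx": -0.034,"dy": 0,"dz": 0,"roll": 0,"fingers": -1},
    {"dx": -0.034,"dy": 0,"dz": 0,"roll": 0,"fingers": -1},
    {"dx": -0.034,"dy": 0,"dz": 0,"roll": 0,"fingers": -1},
    {"dx": -0.034,"dy": 0,"dz": 0,"roll": 0,"fingers": -1},
    {"dx": -0.034,"dy": 0,"dz": 0,"roll": 0,"fingers": -1},
    {"dx": -0.034,"dy": 0,"dz": 0,"roll": 0,"fingers": -1}
  ]
}}

```text
clock: 3.18
eef_pos: [0.4798, -0.0215, 0.2445]
orientation: [-0.0, 0.736, 0.677, 0.0]
contact_force: [1.3, -1.3, 0.1]
finger_gap: 0.0871
gripper_force: 0.0
```

>>> {"api": "servo_tool", "payload": {
  "increments": [
    {"dx": -0.034,"dy": 0,"dz": 0,"roll": 0,"fingers": -1},
    {"dx": -0.034,"dy": 0,"dz": 0,"roll": 0,"fingers": -1},
    {"dx": -0.034,"dy": 0,"dz": 0,"roll": 0,"fingers": -1},
    {"dx": -0.034,"dy": 0,"dz": 0,"roll": 0,"fingers": -1},
    {"dx": -0.034,"dy": 0,"dz": 0,"roll": 0,"fingers": -1},
    {"dx": -0.034,"dy": 0,"dz": 0,"roll": 0,"fingers": -1},
    {"dx": -0.034,"dy": 0,"dz": 0,"roll": 0,"fingers": -1},
    {"dx": 0,"dy": 0,"dz": 0.02,"roll": 0,"fingers": -1},
    {"dx": 0,"dy": 0,"dz": 0,"roll": 0,"fingers": -1}
  ]
}}

```text
clock: 3.93
eef_pos: [0.4573, -0.2584, 0.2223]
orientation: [-0.001, 0.738, 0.675, -0.001]
contact_force: [-0.2, 0.9, -1.4]
finger_gap: 0.0868
gripper_force: 0.0
```

```bash
python3 -c "
from h import *;from station import sense,optics
togo(sense(),.4555,-.257,.128)
c=optics.camera('scene');I=c['frame'][210:360,280:480,::-1];cv2.imwrite('pics/s1.png',cv2.resize(I,(800,600),interpolation=2))
m=red(c);m[:,:360]=0;m=m.astype(np.uint8)
k=cv2.connectedComponentsWithStats(m);i=1+k[2][1:,4].argmax();print(k[2][i],k[3][i],plane(c,[k[3][i]],.128))
"
```

```text
t 3.93 pos [ 0.4573 -0.2584  0.2223] yang -5.1 gap 0.0868 F [-0.2  0.9 -1.4] q [-0.48  0.12  1.    1.83 -0.1   1.25  0.45]
tool delta [ 0.0013 -0.0016  0.0943]
[562 476  12   4  35] [567.57142857 477.82857143] [[ 0.35620661 -0.92357963  0.128     ]]
```

View pics/s1.png

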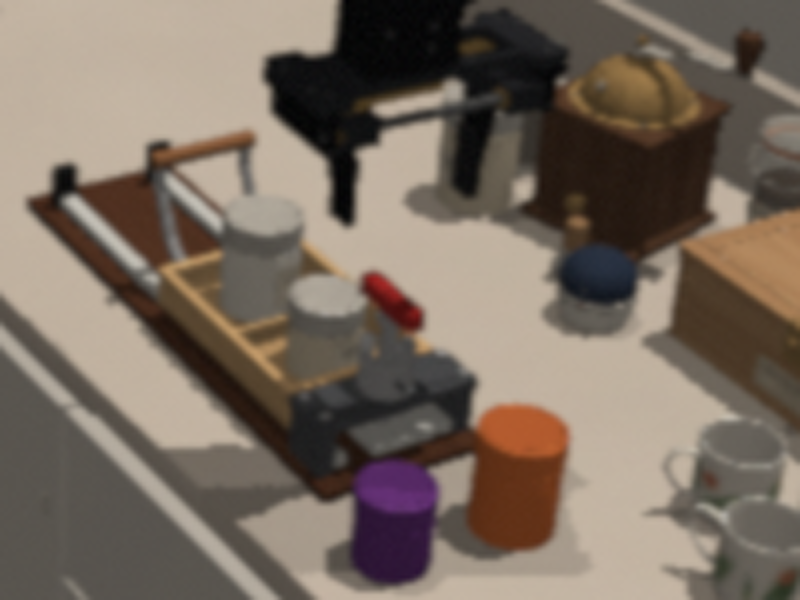

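The open fingers straddle the red T-handle (crop ~(392,300)) and are well above it. The canisters are upright, so I'll descend and grip.

>>> {"api": "servo_tool", "payload": {
  "increments": [
    {"dx": 0.0013,"dy": -0.0016,"dz": 0.025,"roll": 0,"fingers": -1},
    {"dx": 0,"dy": 0,"dz": 0.025,"roll": 0,"fingers": -1},
    {"dx": 0,"dy": 0,"dz": 0.022,"roll": 0,"fingers": -1},
    {"dx": 0,"dy": 0,"dz": 0.015,"roll": 0,"fingers": -1},
    {"dx": 0,"dy": 0,"dz": 0.0075,"roll": 0,"fingers": -1},
    {"dx": 0,"dy": 0,"dz": 0,"roll": 0,"fingers": -1}
  ]
}}

```text
clock: 4.48
eef_pos: [0.4575, -0.2541, 0.1292]
orientation: [-0.001, 0.737, 0.676, -0.001]
contact_force: [0.2, 0.4, -0.2]
finger_gap: 0.0871
gripper_force: 0.0
```

>>> {"api": "servo_tool", "payload": {
  "increments": [
    {"dx": 0,"dy": 0,"dz": 0,"roll": 0,"fingers": 1},
    {"dx": 0,"dy": 0,"dz": 0,"roll": 0,"fingers": 1},
    {"dx": 0,"dy": 0,"dz": 0,"roll": 0,"fingers": 1},
    {"dx": 0,"dy": 0,"dz": 0,"roll": 0,"fingers": 1},
    {"dx": 0,"dy": 0,"dz": 0,"roll": 0,"fingers": 1},
    {"dx": 0,"dy": 0,"dz": 0,"roll": 0,"fingers": 1},
    {"dx": 0,"dy": 0,"dz": 0,"roll": 0,"fingers": 1},
    {"dx": 0,"dy": 0,"dz": 0,"roll": 0,"fingers": 1}
  ],
  "squeeze": 40
}}

```text
clock: 5.15
eef_pos: [0.4577, -0.2556, 0.1301]
orientation: [0.0, 0.738, 0.675, -0.0]
contact_force: [0.4, -0.1, 0.0]
finger_gap: 0.0414
gripper_force: 0.0
```

```bash
python3 -c "
from h import *;from station import sense
togo(sense(),.4555,-.257,.151)"
```

```text
t 5.15 pos [ 0.4577 -0.2556  0.1301] yang -5.11 gap 0.0414 F [ 0.4 -0.1  0. ] q [-0.42  0.25  0.96  1.94 -0.23  1.06  0.56]
tool delta [-0.0016 -0.0021 -0.0209]
```

>>> {"api": "servo_tool", "payload": {
  "increments": [
    {"dx": -0.001,"dy": -0.002,"dz": 0.002,"roll": 0,"fingers": 1},
    {"dx": 0,"dy": 0,"dz": 0,"roll": 0,"fingers": 1},
    {"dx": 0,"dy": 0,"dz": 0,"roll": 0,"fingers": 1},
    {"dx": 0,"dy": 0,"dz": 0,"roll": 0,"fingers": 1},
    {"dx": 0,"dy": 0,"dz": 0,"roll": 0,"fingers": 1},
    {"dx": 0,"dy": 0,"dz": 0,"roll": 0,"fingers": 1},
    {"dx": 0,"dy": 0,"dz": 0,"roll": 0,"fingers": 1}
  ]
}}

```text
clock: 5.73
eef_pos: [0.4555, -0.2563, 0.1279]
orientation: [-0.0, 0.738, 0.675, -0.0]
contact_force: [0.4, -0.8, -2.6]
finger_gap: 0.02
gripper_force: 40.0
```

```bash
python3 -c "
from h import *;from station import sense
togo(sense(),.4555,-.257,.151);print(sense()['gripper_force'])"
```

```text
t 5.73 pos [ 0.4555 -0.2563  0.1279] yang -5.11 gap 0.02 F [ 0.4 -0.8 -2.6] q [-0.41  0.25  0.96  1.95 -0.23  1.06  0.56]
tool delta [-0.0007  0.0001 -0.0231]
39.99926805496216
```

>>> {"api": "servo_tool", "payload": {
  "increments": [
    {"dx": 0,"dy": 0,"dz": -0.003,"roll": 0,"fingers": 1},
    {"dx": 0,"dy": 0,"dz": -0.005,"roll": 0,"fingers": 1},
    {"dx": 0,"dy": 0,"dz": -0.005,"roll": 0,"fingers": 1},
    {"dx": 0,"dy": 0,"dz": -0.005,"roll": 0,"fingers": 1},
    {"dx": 0,"dy": 0,"dz": -0.004,"roll": 0,"fingers": 1},
    {"dx": 0,"dy": 0,"dz": -0.002,"roll": 0,"fingers": 1},
    {"dx": 0,"dy": 0,"dz": 0,"roll": 0,"fingers": 1}
  ],
  "squeeze": 55
}}

```text
clock: 6.32
eef_pos: [0.4554, -0.2562, 0.1523]
orientation: [-0.0, 0.738, 0.675, 0.0]
contact_force: [1.2, -1.7, -11.3]
finger_gap: 0.0195
gripper_force: 55.0
```

```bash
python3 -c "
from h import *;from station import sense
togo(sense(),.4555,-.257,.152);print(sense()['gripper_force'],sense()['torque'])"
```

```text
t 6.32 pos [ 0.4554 -0.2562  0.1523] yang -5.11 gap 0.0195 F [  1.2  -1.7 -11.3] q [-0.44  0.21  0.98  1.93 -0.19  1.11  0.53]
tool delta [-0.0008  0.0001  0.0003]
54.995824098587036 [-0.26603184 -0.23719562 -0.01117871]
```

The 11 N spring load and 24.4 mm rise confirm the lift. Now I'll turn clockwise.

>>> {"api": "servo_tool", "payload": {
  "increments": [
    {"dx": 0,"dy": 0,"dz": 0,"roll": 5,"fingers": 1},
    {"dx": 0,"dy": 0,"dz": 0,"roll": 5,"fingers": 1},
    {"dx": 0,"dy": 0,"dz": 0,"roll": 5,"fingers": 1},
    {"dx": 0,"dy": 0,"dz": 0,"roll": 5,"fingers": 1},
    {"dx": 0,"dy": 0,"dz": 0,"roll": 0,"fingers": 1}
  ]
}}

```text
clock: 6.73
eef_pos: [0.4558, -0.2563, 0.152]
orientation: [0.0, 0.845, 0.535, -0.0]
contact_force: [3.0, -1.8, -11.9]
finger_gap: 0.0196
gripper_force: 55.0
```

```bash
python3 -c "
from h import *;from station import sense
togo(sense(),.4555,-.257,.152);print(sense()['gripper_force'],sense()['torque'])"
```

```text
t 6.73 pos [ 0.4558 -0.2563  0.152 ] yang -25.34 gap 0.0196 F [  3.   -1.8 -11.9] q [-0.49  0.23  1.04  1.93 -0.22  1.11  0.2 ]
tool delta [-0.0007  0.0001 -0.    ]
54.997045397758484 [-0.46367807 -0.5227029   0.00303816]
```

Low side force and no yaw torque, so it turns freely.

>>> {"api": "servo_tool", "payload": {
  "increments": [
    {"dx": 0,"dy": 0,"dz": 0,"roll": 6,"fingers": 1},
    {"dx": 0,"dy": 0,"dz": 0,"roll": 6,"fingers": 1},
    {"dx": 0,"dy": 0,"dz": 0,"roll": 6,"fingers": 1},
    {"dx": 0,"dy": 0,"dz": 0,"roll": 6,"fingers": 1},
    {"dx": 0,"dy": 0,"dz": 0,"roll": 6,"fingers": 1},
    {"dx": 0,"dy": 0,"dz": 0,"roll": 6,"fingers": 1},
    {"dx": 0,"dy": 0,"dz": 0,"roll": 6,"fingers": 1},
    {"dx": 0,"dy": 0,"dz": 0,"roll": 6,"fingers": 1},
    {"dx": 0,"dy": 0,"dz": 0,"roll": 4,"fingers": 1},
    {"dx": 0,"dy": 0,"dz": 0,"roll": 0,"fingers": 1}
  ]
}}

```text
clock: 7.57
eef_pos: [0.4563, -0.257, 0.1523]
orientation: [0.001, 0.994, 0.112, 0.001]
contact_force: [4.4, -3.7, -11.8]
finger_gap: 0.0191
gripper_force: 55.0
```

```bash
python3 -c "
from h import *;from station import sense
togo(sense(),.4555,-.257,.152);print(sense()['gripper_force'],sense()['torque'])"
```

```text
t 7.57 pos [ 0.4563 -0.257   0.1523] yang -77.19 gap 0.0191 F [  4.4  -3.7 -11.8] q [-0.63  0.32  1.25  1.93 -0.33  1.13 -0.6 ]
tool delta [-0.0008 -0.0002  0.0003]
54.99711513519287 [-0.9727733  -0.78085568  0.00873315]
```

>>> {"api": "servo_tool", "payload": {
  "increments": [
    {"dx": 0,"dy": 0,"dz": 0,"roll": 1.2,"fingers": 1},
    {"dx": 0,"dy": 0,"dz": 0.002,"roll": 0,"fingers": 1},
    {"dx": 0,"dy": 0,"dz": 0.002,"roll": 0,"fingers": 1},
    {"dx": 0,"dy": 0,"dz": 0.002,"roll": 0,"fingers": 1},
    {"dx": 0,"dy": 0,"dz": 0.001,"roll": 0,"fingers": 1},
    {"dx": 0,"dy": 0,"dz": 0,"roll": 0,"fingers": 1}
  ]
}}

```text
clock: 8.07
eef_pos: [0.4564, -0.2573, 0.1455]
orientation: [0.001, 0.995, 0.103, 0.001]
contact_force: [4.4, -4.8, -12.6]
finger_gap: 0.0195
gripper_force: 55.0
```

```bash
python3 -c "
from h import *;from station import sense
togo(sense(),.4555,-.257,.152);print(sense()['gripper_force'],sense()['torque'])"
```

```text
t 8.07 pos [ 0.4564 -0.2573  0.1455] yang -78.12 gap 0.0195 F [  4.4  -4.8 -12.6] q [-0.62  0.33  1.24  1.94 -0.34  1.12 -0.61]
tool delta [-0.0008 -0.0004 -0.0065]
54.99587595462799 [-1.24675123 -0.8497999  -0.00607897]
```

>>> {"api": "servo_tool", "payload": {
  "increments": [
    {"dx": 0,"dy": 0,"dz": 0.001,"roll": 0,"fingers": 1},
    {"dx": 0,"dy": 0,"dz": 0.0005,"roll": 0,"fingers": 1},
    {"dx": 0,"dy": 0,"dz": 0,"roll": 0,"fingers": 1}
  ]
}}

```text
clock: 8.32
eef_pos: [0.4566, -0.2574, 0.1446]
orientation: [0.001, 0.995, 0.103, 0.001]
contact_force: [1.1, -4.3, 0.8]
finger_gap: 0.0194
gripper_force: 55.0
```

```bash
python3 -c "
from h import *;from station import sense
togo(sense(),.4555,-.257,.152);print(sense()['gripper_force'],sense()['torque'])"
```

```text
t 8.32 pos [ 0.4566 -0.2574  0.1446] yang -78.2 gap 0.0194 F [ 1.1 -4.3  0.8] q [-0.62  0.33  1.24  1.94 -0.35  1.11 -0.61]
tool delta [-0.0009 -0.0005 -0.0074]
55.00062882900238 [-1.02375337 -0.33367448 -0.02240962]
```

The load transferred at about 17 mm of lift, so the pin is seated in the notch. Releasing and rising.

>>> {"api": "servo_tool", "payload": {
  "increments": [
    {"dx": 0,"dy": 0,"dz": 0,"roll": 0,"fingers": -1},
    {"dx": 0,"dy": 0,"dz": 0,"roll": 0,"fingers": -1},
    {"dx": 0,"dy": 0,"dz": 0,"roll": 0,"fingers": -1},
    {"dx": 0,"dy": 0,"dz": 0,"roll": 0,"fingers": -1},
    {"dx": 0,"dy": 0,"dz": 0,"roll": 0,"fingers": -1},
    {"dx": 0,"dy": 0,"dz": 0,"roll": 0,"fingers": -1}
  ]
}}

```text
clock: 8.82
eef_pos: [0.4554, -0.256, 0.1434]
orientation: [-0.0, 0.995, 0.102, -0.0]
contact_force: [0.5, -0.1, -0.4]
finger_gap: 0.0513
gripper_force: 0.0
```

>>> {"api": "servo_tool", "payload": {
  "increments": [
    {"dx": 0,"dy": 0,"dz": -0.015,"roll": 0,"fingers": -1},
    {"dx": 0,"dy": 0,"dz": -0.025,"roll": 0,"fingers": -1},
    {"dx": 0,"dy": 0,"dz": -0.03,"roll": 0,"fingers": -1},
    {"dx": 0,"dy": 0,"dz": -0.025,"roll": 0,"fingers": -1},
    {"dx": 0,"dy": 0,"dz": 0,"roll": 0,"fingers": -1}
  ]
}}

```text
clock: 9.23
eef_pos: [0.4571, -0.2578, 0.2426]
orientation: [0.001, 0.995, 0.101, 0.003]
contact_force: [0.8, -1.2, -0.1]
finger_gap: 0.0832
gripper_force: 0.0
```

```bash
python3 -c "
from h import *;from station import sense,optics
c=optics.camera('scene');I=c['frame'][210:360,280:480,::-1];cv2.imwrite('pics/s2.png',cv2.resize(I,(800,600),interpolation=2))
togo(sense(),.4715,-.004,.24)
m=red(c);m[:,:360]=0;m[340:]=0;P=cloud(c)[m];print(P.min(0),P.max(0),np.median(P,0))"
```

```text
t 9.28 pos [ 0.4567 -0.2568  0.2405] yang -78.28 gap 0.0845 F [-0.4  0.7 -0.9] q [-0.77  0.16  1.33  1.82 -0.17  1.28 -0.76]
tool delta [ 0.0658 -0.2445  0.0007]
[ 0.43451758 -0.26684571  0.14625377] [ 0.47811983 -0.25620712  0.15495083] [ 0.46283419 -0.26128475  0.15030317]
```

View pics/s2.png

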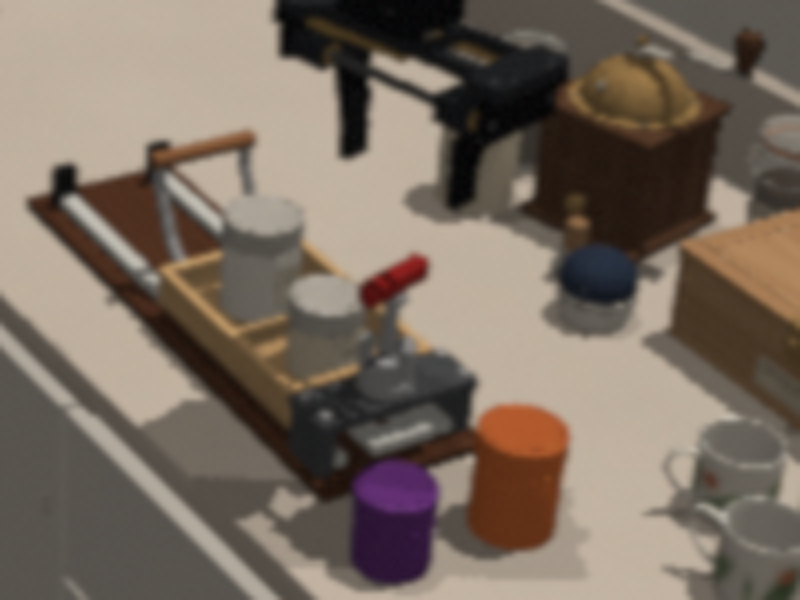

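The handle is parked across the slide with its top at 0.151, which matches 17 mm of lift, and both canisters are upright. Moving to the tray bar with half-closed fingers, so they clear the white canister.

>>> {"api": "servo_tool", "payload": {
  "increments": [
    {"dx": 0.008,"dy": -0.0305,"dz": 0,"roll": 0,"fingers": 0.1},
    {"dx": 0.008,"dy": -0.0305,"dz": 0,"roll": 0,"fingers": 0.1},
    {"dx": 0.008,"dy": -0.0305,"dz": 0,"roll": 0,"fingers": 0.1},
    {"dx": 0.008,"dy": -0.0305,"dz": 0,"roll": 0,"fingers": 0.1},
    {"dx": 0.008,"dy": -0.0305,"dz": 0,"roll": 0,"fingers": 0.1},
    {"dx": 0.008,"dy": -0.0305,"dz": 0,"roll": 0,"fingers": 0.1},
    {"dx": 0.008,"dy": -0.0305,"dz": 0,"roll": 0,"fingers": 0.1},
    {"dx": 0.008,"dy": -0.0305,"dz": 0,"roll": 0,"fingers": 0.1}
  ]
}}

```text
clock: 9.95
eef_pos: [0.4679, -0.0038, 0.2378]
orientation: [-0.0, 0.995, 0.102, -0.001]
contact_force: [2.0, -0.7, -0.1]
finger_gap: 0.0434
gripper_force: 0.0
```

>>> {"api": "servo_tool", "payload": {
  "increments": [
    {"dx": 0,"dy": 0,"dz": 0,"roll": 5,"fingers": 0.1},
    {"dx": 0,"dy": 0,"dz": 0,"roll": 5,"fingers": 0.1},
    {"dx": 0,"dy": 0,"dz": 0,"roll": 5,"fingers": 0.1},
    {"dx": 0,"dy": 0,"dz": 0,"roll": 0,"fingers": 0.1}
  ]
}}

```text
clock: 10.28
eef_pos: [0.4681, -0.0053, 0.2377]
orientation: [0.0, 1.0, -0.031, -0.001]
contact_force: [-0.3, 0.8, -0.7]
finger_gap: 0.0393
gripper_force: 0.0
```

```bash
python3 -c "
from h import *;from station import sense
togo(sense(),.4705,-.0045,.123)"
```

```text
t 10.28 pos [ 0.4681 -0.0053  0.2377] yang -93.51 gap 0.0393 F [-0.3  0.8 -0.7] q [-1.06 -0.13  0.93  1.93  0.11  1.29 -1.8 ]
tool delta [ 0.0025 -0.001   0.1146]
```

>>> {"api": "servo_tool", "payload": {
  "increments": [
    {"dx": 0.002,"dy": -0.001,"dz": 0.03,"roll": 0,"fingers": 0.1},
    {"dx": 0,"dy": 0,"dz": 0.03,"roll": 0,"fingers": 0.1},
    {"dx": 0,"dy": 0,"dz": 0.025,"roll": 0,"fingers": 0.1},
    {"dx": 0,"dy": 0,"dz": 0.018,"roll": 0,"fingers": 0.1},
    {"dx": 0,"dy": 0,"dz": 0.011,"roll": 0,"fingers": 0.1},
    {"dx": 0,"dy": 0,"dz": 0,"roll": 0,"fingers": 0.1}
  ]
}}

```text
clock: 10.78
eef_pos: [0.4687, -0.0051, 0.122]
orientation: [0.001, 1.0, -0.028, -0.002]
contact_force: [-0.7, -0.1, 0.4]
finger_gap: 0.0389
gripper_force: 0.0
```

>>> {"api": "servo_tool", "payload": {
  "increments": [
    {"dx": 0,"dy": 0,"dz": 0,"roll": 0,"fingers": 1},
    {"dx": 0,"dy": 0,"dz": 0,"roll": 0,"fingers": 1},
    {"dx": 0,"dy": 0,"dz": 0,"roll": 0,"fingers": 1},
    {"dx": 0,"dy": 0,"dz": 0,"roll": 0,"fingers": 1},
    {"dx": 0,"dy": 0,"dz": 0,"roll": 0,"fingers": 1},
    {"dx": 0,"dy": 0,"dz": 0,"roll": 0,"fingers": 1}
  ],
  "squeeze": 20
}}

```text
clock: 11.28
eef_pos: [0.4713, -0.0036, 0.1252]
orientation: [-0.001, 1.0, -0.028, 0.0]
contact_force: [-0.1, 3.7, 2.6]
finger_gap: 0.0135
gripper_force: 20.0
```

```bash
python3 -c "
from h import *;from station import sense
togo(sense(),.48,.144,.123)"
```

```text
t 11.28 pos [ 0.4713 -0.0036  0.1252] yang -93.26 gap 0.0135 F [-0.1  3.7  2.6] q [-1.04  0.08  1.01  2.07 -0.08  1.03 -1.62]
tool delta [ 0.0003 -0.1478  0.0025]
```

Bar gripped (13.5 mm gap). Slide gently.

>>> {"api": "servo_tool", "payload": {
  "increments": [
    {"dx": 0,"dy": -0.002,"dz": 0,"roll": 0,"fingers": 1},
    {"dx": 0,"dy": -0.004,"dz": 0,"roll": 0,"fingers": 1},
    {"dx": 0,"dy": -0.006,"dz": 0,"roll": 0,"fingers": 1},
    {"dx": 0,"dy": -0.007,"dz": 0,"roll": 0,"fingers": 1},
    {"dx": 0,"dy": -0.007,"dz": 0,"roll": 0,"fingers": 1},
    {"dx": 0,"dy": -0.007,"dz": 0,"roll": 0,"fingers": 1},
    {"dx": 0,"dy": -0.007,"dz": 0,"roll": 0,"fingers": 1},
    {"dx": 0,"dy": -0.007,"dz": 0,"roll": 0,"fingers": 1},
    {"dx": 0,"dy": -0.005,"dz": 0,"roll": 0,"fingers": 1},
    {"dx": 0,"dy": -0.003,"dz": 0,"roll": 0,"fingers": 1}
  ]
}}

```text
clock: 12.12
eef_pos: [0.4741, 0.0502, 0.1252]
orientation: [0.0, 1.0, -0.029, -0.0]
contact_force: [-4.2, -2.8, 9.5]
finger_gap: 0.0135
gripper_force: 20.0
```

```bash
python3 -c "
from h import *;from station import sense
togo(sense(),.48,.145,.123);print(sense()['torque'])"
```

```text
t 12.12 pos [0.4741 0.0502 0.1252] yang -93.3 gap 0.0135 F [-4.2 -2.8  9.5] q [-1.11  0.1   0.97  2.06 -0.1   1.03 -1.72]
tool delta [ 0.0005 -0.095   0.0021]
[-5.58791957e-01  9.99148769e-01 -7.83176527e-04]
```

>>> {"api": "servo_tool", "payload": {
  "increments": [
    {"dx": -0.0007,"dy": -0.003,"dz": -0.001,"roll": 0,"fingers": 1},
    {"dx": 0,"dy": -0.006,"dz": -0.0005,"roll": 0,"fingers": 1},
    {"dx": 0,"dy": -0.008,"dz": 0,"roll": 0,"fingers": 1},
    {"dx": 0,"dy": -0.01,"dz": 0,"roll": 0,"fingers": 1},
    {"dx": 0,"dy": -0.01,"dz": 0,"roll": 0,"fingers": 1},
    {"dx": 0,"dy": -0.01,"dz": 0,"roll": 0,"fingers": 1},
    {"dx": 0,"dy": -0.01,"dz": 0,"roll": 0,"fingers": 1},
    {"dx": 0,"dy": -0.01,"dz": 0,"roll": 0,"fingers": 1},
    {"dx": 0,"dy": -0.007,"dz": 0,"roll": 0,"fingers": 1},
    {"dx": 0,"dy": -0.004,"dz": 0,"roll": 0,"fingers": 1}
  ]
}}

```text
clock: 12.95
eef_pos: [0.4778, 0.1279, 0.1254]
orientation: [0.001, 1.0, -0.029, 0.0]
contact_force: [5.2, -2.9, -9.4]
finger_gap: 0.0135
gripper_force: 20.0
```

```bash
python3 -c "
from h import *;from station import sense
togo(sense(),.48,.147,.125);print(sense()['torque'])"
```

```text
t 12.95 pos [0.4778 0.1279 0.1254] yang -93.3 gap 0.0135 F [ 5.2 -2.9 -9.4] q [-1.18  0.15  0.91  2.01 -0.14  1.04 -1.84]
tool delta [ 0.0011 -0.0192  0.0004]
[-0.65144863 -0.83381975  0.03074937]
```

Travelled about 0.132 m. The last stretch goes slowly until the stops push back.

>>> {"api": "servo_tool", "payload": {
  "increments": [
    {"dx": 0.0005,"dy": -0.003,"dz": 0.0007,"roll": 0,"fingers": 1},
    {"dx": 0,"dy": -0.003,"dz": 0,"roll": 0,"fingers": 1},
    {"dx": 0,"dy": -0.003,"dz": 0,"roll": 0,"fingers": 1},
    {"dx": 0,"dy": -0.003,"dz": 0,"roll": 0,"fingers": 1},
    {"dx": 0,"dy": -0.002,"dz": 0,"roll": 0,"fingers": 1},
    {"dx": 0,"dy": -0.002,"dz": 0,"roll": 0,"fingers": 1},
    {"dx": 0,"dy": -0.002,"dz": 0,"roll": 0,"fingers": 1},
    {"dx": 0,"dy": -0.001,"dz": 0,"roll": 0,"fingers": 1},
    {"dx": 0,"dy": 0,"dz": 0,"roll": 0,"fingers": 1}
  ]
}}

```text
clock: 13.7
eef_pos: [0.4789, 0.1464, 0.1253]
orientation: [0.001, 1.0, -0.029, -0.001]
contact_force: [-5.9, -4.4, 4.0]
finger_gap: 0.0135
gripper_force: 20.0
```

>>> {"api": "servo_tool", "payload": {
  "increments": [
    {"dx": 0,"dy": -0.001,"dz": 0,"roll": 0,"fingers": 1},
    {"dx": 0,"dy": 0,"dz": 0,"roll": 0,"fingers": 1}
  ]
}}

```text
clock: 13.87
eef_pos: [0.479, 0.1464, 0.1252]
orientation: [0.001, 1.0, -0.029, -0.001]
contact_force: [-6.0, -8.2, 4.9]
finger_gap: 0.0131
gripper_force: 20.0
```

Against the stops (0.150 m travelled, force rising). Release and rise.

>>> {"api": "servo_tool", "payload": {
  "increments": [
    {"dx": 0,"dy": -0.0005,"dz": 0,"roll": 0,"fingers": 1},
    {"dx": 0,"dy": 0,"dz": 0,"roll": 0,"fingers": 0.1},
    {"dx": 0,"dy": 0,"dz": 0,"roll": 0,"fingers": 0.1},
    {"dx": 0,"dy": 0,"dz": 0,"roll": 0,"fingers": 0.1},
    {"dx": 0,"dy": 0,"dz": 0,"roll": 0,"fingers": 0.1},
    {"dx": 0,"dy": 0,"dz": 0,"roll": 0,"fingers": 0.1},
    {"dx": 0,"dy": 0,"dz": 0,"roll": 0,"fingers": 0.1}
  ]
}}

```text
clock: 14.45
eef_pos: [0.4797, 0.1489, 0.1256]
orientation: [-0.0, 1.0, -0.029, 0.0]
contact_force: [0.3, 0.1, -0.2]
finger_gap: 0.038
gripper_force: 0.0
```

>>> {"api": "servo_tool", "payload": {
  "increments": [
    {"dx": 0,"dy": 0,"dz": -0.01,"roll": 0,"fingers": 0.1},
    {"dx": 0,"dy": 0,"dz": -0.02,"roll": 0,"fingers": 0.1},
    {"dx": 0,"dy": 0,"dz": -0.03,"roll": 0,"fingers": 0.1},
    {"dx": 0,"dy": 0,"dz": -0.03,"roll": 0,"fingers": 0.1},
    {"dx": 0,"dy": 0,"dz": -0.03,"roll": 0,"fingers": 0.1},
    {"dx": 0,"dy": 0,"dz": 0,"roll": 0,"fingers": 0.1}
  ]
}}

```text
clock: 14.95
eef_pos: [0.4822, 0.149, 0.2514]
orientation: [-0.003, 1.0, -0.029, 0.003]
contact_force: [0.2, -0.2, -0.2]
finger_gap: 0.0392
gripper_force: 0.0
```

```bash
python3 -c "
from h import *;from station import sense,optics
c=optics.camera('scene');I=c['frame'][180:360,240:480,::-1];cv2.imwrite('pics/s3.png',cv2.resize(I,(800,600),interpolation=2))
togo(sense(),.4715,-.004,.24)
m=red(c);m[:,:360]=0;m[340:]=0;P=cloud(c)[m];print(np.median(P,0))"
```

```text
t 15.0 pos [0.4812 0.1491 0.2489] yang -93.32 gap 0.039 F [-0.1 -0.2 -0.7] q [-1.27 -0.    0.9   1.85  0.    1.29 -2.  ]
tool delta [-0.0009  0.1534  0.0082]
[ 0.45155905 -0.26273964  0.15028215]
```

View pics/s3.png

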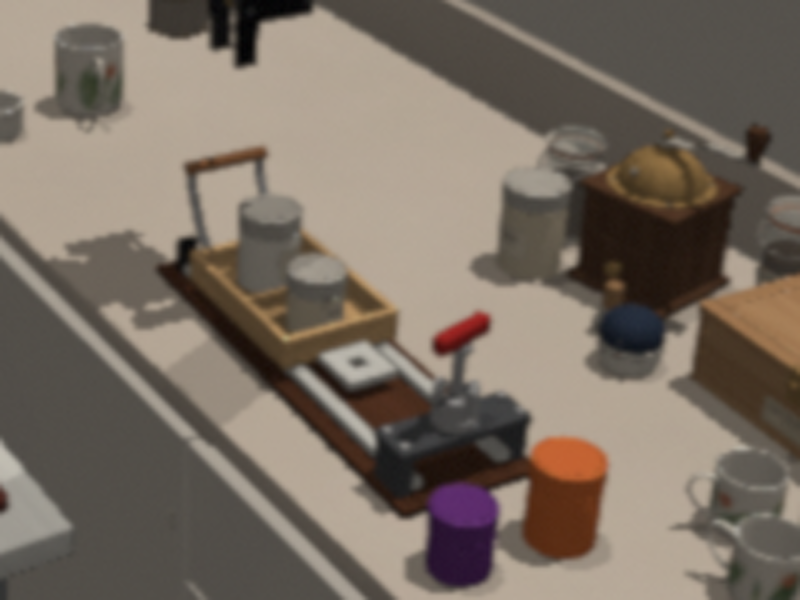

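The tray is at the stops (crop ~(190,250)), both canisters are upright, the pin is parked at (462,333), and the mug and ramekin are undisturbed.

```bash
python3 -c "
from station import robot
print(robot.job_done())"
```

```text
the job is handed in; nothing more can be done
None
```

I handed the job in at about 15 s: the pin is parked up in its notch, the tray is against the far stops, both canisters stand upright in it, and the mug and ramekin were not touched.

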